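Put the spare power adapter away in the wide tilt-out bin

TASK

Put the loose plug-in power adapter away in the wide tilt-out bin that stands between the two microscopes: first stand the conical flask out of the bin's way, upright on the bench and no longer in front of it, then tip the bin right out, lay the adapter in it, and push the bin back until it clicks fully home. Leave the narrow tilt-out bin shut, and do not disturb the bottles and the beaker standing about.

Things in the scene. Friction and masses are not known exactly. Their poses are not given: they have to be found in the camera images.
- wide_case: Fixed grey metal case of the wide tilt-out bin, 130 deep (x) x 150 wide (y) x 163 high. Origin: centre of the underside on the bench (z = 0); x axis points from the front to the back, z up. The front face of the shut bin is at x = -65 mm.
- wide_bin (a joint): Angle of the white bin in the wide case, rad: 0 = shut and clicked home (front wall upright); grows as the top tips towards the robot; stop at 0.85. Stiff hinge: stays where left (1.2 N at the top edge moves it). A spring catch (3 N more at the top edge) holds it shut; on closing it resists from about 0.14 rad until pushed past, then snaps home; let go earlier, the bin stays ajar.
- wide_pivot (a point): Middle of the wide bin's pivot line, its lower front edge: parallel to the case's y axis, x = -65 mm in the case, 14 mm above the bench. Does not move.
- wide_gap (a point): Middle of the mouth of the finger gap behind the shut bin's front wall, 154 mm above the bench: the roof (top at z = 163) covers only x = -25 to +65 mm of the case, so the gap is 36 mm deep (x), 128 wide (y) and open above. A fingertip put down here hooks the front wall from behind and draws it forward.
- wide_edge (a point): Middle of the top edge of the wide bin's front wall, mid-thickness; moves with the bin, 140 mm from the pivot. The front wall is plain, 140 high, 136 wide, 4 thick (no handle); push on its outside to shut the bin.
- wide_floor (a point): Middle of the wide bin's inner floor; moves with the bin. Bin axes: x to the back, y across, z up when shut. Inside 102 (x) x 128 (y) mm, open on top; back wall 60 high (its top then rises to 137 mm above the bench, 28 mm behind the pivot, when tipped right out); walls and floor 4 thick. The mouth is then about 140 mm long, from front edge to roof.
- flask: Conical glass flask, 66 mm across the foot, 112 high, 0.09 kg, standing in front of the wide bin, where it blocks the tipping. Origin: centre of its underside; z up. The straight neck is 32 mm across from z = 88 to 112 mm: grasp it there from above. The bench in front of the middle microscope, about x = 0.39, y = 0.08 m, is always free.
- adapter: Black plug-in power adapter lying flat, 36 (x) x 73 (y) x 28 (z) mm, 0.085 kg. Origin: centre of the underside of this outline. The solid block, 36 wide, runs from y = -36 to +10 mm; the thinner plug and its two pins reach to y = +36. Take the block across its 36 mm (x), about y = -13 mm.
- narrow_case: Fixed case of the narrow tilt-out bin, same shape but 84 mm wide, right of the middle microscope. Origin: centre of the underside. The bench's front rim (x below 0.35 m) and the seam under this case (y = -0.14 to -0.23 m) stand 6 mm proud.
- narrow_bin (a joint): Angle of the narrow bin, 0 = shut. Leave it shut.
- dropper: Bystander: small brown glass bottle with a screw cap, 29 mm across, 63 high. Origin: centre of the underside.
- amber_bottle: Bystander: brown glass bottle with a screw cap, 63 mm across, 136 high. Origin: centre of the underside.
- beaker: Bystander: small glass beaker, 56 mm across, 71 high. Origin: centre of the underside.
- microscope_1: Fixed bystander, the middle microscope, right of the wide bin: foot about 250 deep x 200 wide, 390 high; its eyepieces overhang towards the robot at 300 to 390 mm height, their near end about x = 0.48, y = 0 to 0.13 m: keep the wrist clear when passing. The left microscope is alike: foot from y = 0.44 m, eyepieces at y = 0.51 to 0.63.

How it is judged:
By the outcome, as a careful person would: the job done as asked, in the order asked, and still so for the second after the job is handed in, with the robot touching nothing.
It also fails if it takes over 64 s, if anything falls off the work surface, if the arm or the gripper's body presses on something with over 40 N, if the wrist force passes 120 N, or if a joint passes its speed limit or range.

ROBOT

A 6-joint arm with a two-finger parallel gripper is mounted at the origin on a cart in front of the work surface, level with it; the furniture and walls round the work are solid. World frame = base frame: x ahead of the robot, y to its left, z up, the work surface at z = 0. Lengths are in m, angles in degrees, forces in N, time in s.
With the tool pointing down it reaches from about 0.35 to 0.875 m from the base axis. Payload 4.2 kg.
Tool frame: the origin (TCP) lies midway between the tips of the shut fingers; the grasp point (between the pads) lies 19 mm behind it (robot.grip_point_offset is the distance from the TCP to the grasp point, in m); z points along the fingers, y is the line along which they close (so a half turn about z gives the same grasp; the last joint's range is limited). The gripper opens to 85 mm and grips with 20 to 120 N. Pads are 22 mm wide; open, the fingers measure 114 mm over their backs; the gripper's body (76 mm by 85 mm) begins 54 mm behind the grasp point. The pads swing forward as they close: fully open they stand 13 mm farther back than shut.
Start: joints at [-49.526, 22.042, 0.453, 0, -68.411, -14.817], TCP at [0.271, -0.563, 0.231] pointing down, gripper open.
Joint ranges: [-179.83, 179.83], [-69.29, 118.12], [-61.27, 80.66], [-181.25, 117.63], [-171.15, -9.14], [-177.46, 177.46]. Speed limits (degrees/s): [159.86, 159.86, 180, 180, 180, 180].

INTERFACE

Orientations are given as a 3x3 rotation matrix whose columns are the frame's x, y, z axes.
In Python, from plant import robot, cams, sign_off gives the robot as it stands (robot), with the cameras (cams) and the job as plain functions.
- The arm moves only by the shell command python3 nudge.py 'ROWS' [OPENING]. ROWS is a JSON list of rows, 1 to 12 of them, each of 6 numbers: dx, dy, dz in m, then a rotation vector rx, ry, rz in degrees; each row is the pose to reach, as a shift and turn from the pose commanded when the command began, along the tool's axes at that moment; what a row does not reach only later rows make up. A row lasts 1/8 s, in which the tool goes at most 0.0625 m and 10.7 degrees, less where a joint would pass 70% of its speed; a pose out of reach is approached as far as the arm can. OPENING is the finger opening in m, set as the command begins (- or left out keeps the last). The fingers move at their own pace and stop on an object; the grip force is fixed at half the most. Time passes only in rows, so rows that do not move let the fingers close. It prints the time, the measured TCP pose, the force, the opening and the grip force at its end.
- robot.read_state(): the state, without advancing time (a new reading comes with each control period).
- cams.camera(name): name is "side" or "top"; returns the picture (420x560x3 uint8, blue, green, red); there is no depth.
- cams.camera_model(name): a dict with "K" (3x3 intrinsics, pixels), "distortion" ([k1, k2, p1, p2, k3] as OpenCV has them; the pictures are not rectified), "camera_from_world" (4x4, takes a point from world to camera coordinates). Camera axes: x right, y down, z forward; pixel columns grow to the right and rows downward; lengths in m; the calibration is good to about 2 mm. A picture is of the moment at which its call begins. camera_model takes no time and is no camera call.
- sign_off(): hands the job in; it is judged then, once.
The state is a dict: "time": time; "joint_pos": joint angles; "joint_velocities": joint speeds; "joint_efforts": joint torques, N m; "eef_pos": TCP position; "eef_rot": TCP orientation; "ft_force": force on the tool from outside, world axes, zero at the start; "torque": the same for the moment, N m; "grip_width": finger opening in m; "grip_force": force on a finger pad.
Only numpy, scipy, OpenCV 4.12 (cv2) and the standard library are available. Lean on these libraries where they do the work, as an engineer would, in place of code of your own. Each camera call takes 0.05 s, during which the arm holds its last target. There are 200 camera calls.

## Working session

There is one attempt and no reset: what is moved stays moved. The work goes in short steps, Python scripts to look and compute and a shell command to move; the robot and the scene stay as the last step left them, time stands still between calls to the robot, and variables do not carry over. Pictures are saved under pics/ and viewed, at most 10 in all, crops included, and the job is handed in when it is done.

```bash
ls; mkdir -p pics; cat > h.py <<'E'
import numpy as np,cv2
from plant import robot, cams, sign_off
def ray(cam,uv):
    m=cams.camera_model(cam);K=np.array(m["K"],float);d=np.array(m["distortion"],float);T=np.array(m["camera_from_world"],float)
    p=cv2.undistortPoints(np.array(uv,float).reshape(-1,1,2),K,d).reshape(-1,2)
    R=T[:3,:3];c=-R.T@T[:3,3]
    D=np.c_[p,np.ones(len(p))]@R
    return c,D
def plane(cam,uv,z):
    c,D=ray(cam,uv);return c+D*((z-c[2])/D[:,2])[:,None]
def tri(a,b):
    """points from side uv a, top uv b"""
    out=[]
    for p,q in zip(a,b):
        c1,D1=ray("side",p);c2,D2=ray("top",q);d1,d2=D1[0],D2[0]
        s=np.linalg.lstsq(np.c_[d1,-d2],c2-c1,rcond=None)[0]
        A=c1+s[0]*d1;B=c2+s[1]*d2
        out.append(np.r_[(A+B)/2,np.linalg.norm(A-B)])
    return np.array(out)
def proj(cam,P):
    m=cams.camera_model(cam);T=np.array(m["camera_from_world"],float)
    return cv2.projectPoints(np.array(P,float).reshape(-1,3),cv2.Rodrigues(T[:3,:3])[0],T[:3,3],np.array(m["K"],float),np.array(m["distortion"],float))[0].reshape(-1,2)
E
python3 - <<'E'
from h import *
for n in("side","top"):
    im=cams.camera(n);cv2.imwrite(f"pics/{n}0.png",im)
    c,D=ray(n,[[280,210]]);print(n,c.round(3),D.round(3))
s=robot.read_state();print(s["eef_pos"],np.round(s["eef_rot"],3),s["time"],robot.grip_point_offset)
E
```

```text
nudge.py
pics
plant.py
side [ 0.022 -1.294  1.044] [[ 0.313  0.777 -0.547]]
top [0.152 0.056 1.315] [[ 0.301 -0.026 -0.953]]
[ 0.27040584 -0.56293462  0.23035716] [[-0.901 -0.433 -0.001]
 [-0.433  0.901  0.002]
 [ 0.     0.002 -1.   ]] 0.1 0.0187
```

View pics/side0.png

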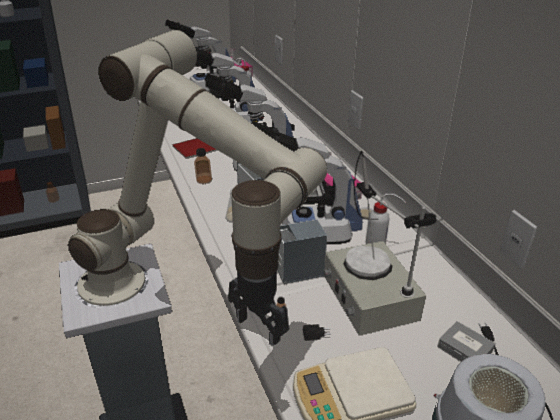

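View pics/top0.png

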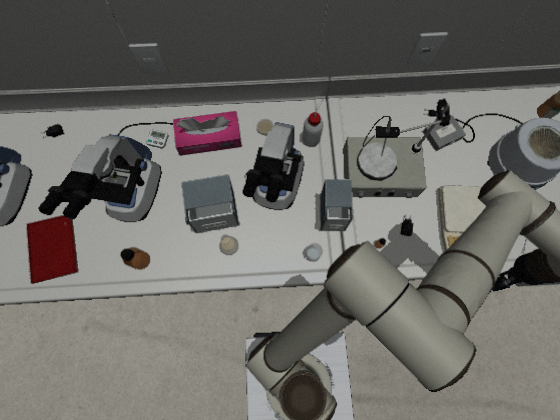

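Side view: adapter (317,332), dropper (281,305), narrow case (302,250); the arm hides the wide bin. Top view: wide case (210,203), flask (228,244), beaker (313,253), amber bottle (136,258), adapter (407,226), dropper (380,243). I'll enlarge the details.

```bash
python3 - <<'E'
from h import *
t=cv2.imread("pics/top0.png");s=cv2.imread("pics/side0.png")
a=cv2.resize(t[165:275,170:260],None,fx=5,fy=5,interpolation=2)   # 450x550
b=cv2.resize(t[205:265,365:430],None,fx=5,fy=5,interpolation=2)   # 325x300
c=cv2.resize(s[290:350,270:335],None,fx=4,fy=4,interpolation=2)
o=np.zeros((550,790,3),np.uint8);o[:550,:450]=a;o[:300,455:780]=b;o[305:545,455:715]=c
cv2.imwrite("pics/crop0.png",o)
print(plane("top",[[210,203],[407,226],[228,244],[380,243],[313,253],[136,258]],0).round(3))
E
```

```text
[[ 0.608  0.266  0.   ]
 [ 0.484 -0.417  0.   ]
 [ 0.456  0.205  0.   ]
 [ 0.429 -0.315  0.   ]
 [ 0.408 -0.083  0.   ]
 [ 0.426  0.515  0.   ]]
```

View pics/crop0.png

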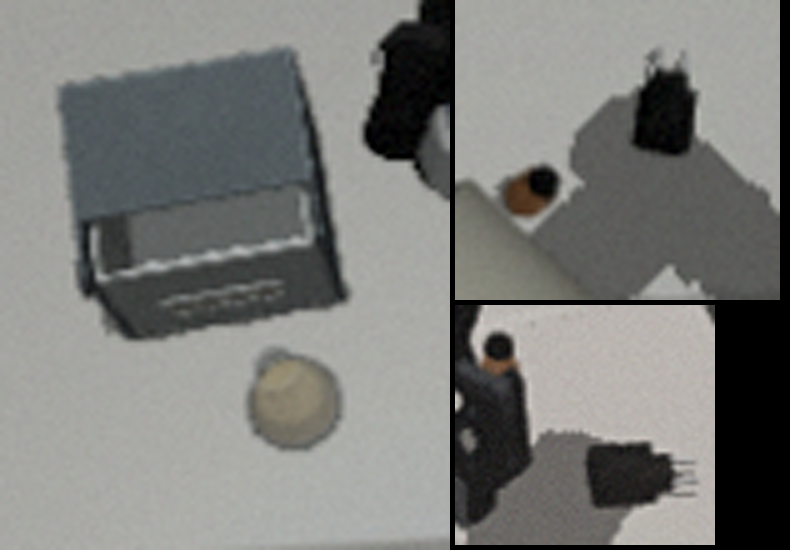

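```bash
python3 - <<'E'
from h import *
A=lambda l:[[170+x/5,165+y/5] for x,y in l]
B=lambda l:[[365+(x-455)/5,205+y/5] for x,y in l]
C=lambda l:[[270+(x-455)/4,290+(y-305)/4] for x,y in l]
r=plane("top",A([(60,88),(295,50),(313,178),(82,222)]),.163);print("roof",r.round(4),np.linalg.norm(np.roll(r,-1,0)-r,axis=1))
e=plane("top",A([(93,276),(308,243)]),.154);print("edge",e.round(4),np.linalg.norm(e[0]-e[1]))
print("flask foot",plane("top",A([(295,402)]),.01),"neck",plane("top",A([(275,365)]),.112))
# adapter by dark mask in both
for n,roi,zs in(("top",(395,212,425,240),(.028,)),("side",(300,320,333,345),(.028,))):
    im=cv2.imread(f"pics/{n}0.png");x0,y0,x1,y1=roi
    m=(im[y0:y1,x0:x1].max(2)<60).astype(np.uint8)
    m=cv2.morphologyEx(m,cv2.MORPH_OPEN,np.ones((5,5)))
    c=max(cv2.findContours(m,0,2)[0],key=cv2.contourArea)[:,0]+[x0,y0]
    rr=cv2.minAreaRect(c.astype(np.float32));print(n,rr)
    P=plane(n,c,.028)[:,:2];q=cv2.minAreaRect((P*1000).astype(np.float32));print("plane",q)
b=B([(637,147),(688,153),(694,90),(640,85)]);print("adapter top",plane("top",b,.028).round(4))
print("dropper cap", tri(C([(499,340)]),B([(543,182)])))
d=plane("top",[[313,253]],.04);print(d)
E
```

```text
roof [[0.624  0.327  0.163 ]
 [0.6416 0.1792 0.163 ]
 [0.5551 0.1699 0.163 ]
 [0.5345 0.3123 0.163 ]] [0.14891075 0.08702093 0.14390136 0.09070385]
edge [[0.5022 0.3071 0.154 ]
 [0.5158 0.1748 0.154 ]] 0.13299823241660125
flask foot [[0.44846851 0.20089777 0.01      ]] neck [[0.44979566 0.20166461 0.112     ]]
top ((406.5, 227.5), (15.0, 11.0), 90.0)
plane ((471.8996276855469, -404.46319580078125), (37.161556243896484, 54.9533805847168), 81.14777374267578)
side ((313.0, 332.0), (14.0, 20.0), 90.0)
plane ((471.0662536621094, -422.184814453125), (49.89776611328125, 53.45401382446289), 68.9978256225586)
adapter top [[ 0.4486 -0.3834  0.028 ]
 [ 0.4425 -0.417   0.028 ]
 [ 0.4861 -0.4282  0.028 ]
 [ 0.4917 -0.3922  0.028 ]]
dropper cap [[ 0.42340892 -0.30767301  0.06085733  0.00446511]]
[[ 0.39989576 -0.07850644  0.04      ]]
```

```bash
cat > w.py <<'E'
import sys,json
from h import *
from scipy.spatial.transform import Rotation as Rn
# args: x,y,z,yaw(dir of tool y, deg)[,tilt deg about tool y] ...
def show(args):
    s=robot.read_state();p=np.array(s["eef_pos"]);R=np.array(s["eef_rot"])
    for a in args:
        v=[float(t) for t in a.split(",")];c=np.radians(v[3])
        y=np.array([np.cos(c),np.sin(c),0]);z=np.array([0,0,-1.]);x=np.cross(y,z)
        T=np.c_[x,y,z]
        if len(v)>4:T=T@Rn.from_euler("y",v[4],degrees=True).as_matrix()
        d=R.T@(np.array(v[:3])-p);r=Rn.from_matrix(R.T@T).as_rotvec(degrees=True)
        print(a,d.round(4),r.round(1),"rows",int(np.ceil(max(np.linalg.norm(d)/.0625,np.linalg.norm(r)/10.7))))
show(sys.argv[1:])
E
python3 w.py .38,-.05,.235,97 .38,.15,.235,97
```

```text
.38,-.05,.235,97 [-0.3208  0.415  -0.0039] [ 0.1 -0.  18.6] rows 9
.38,.15,.235,97 [-0.4074  0.5953 -0.0036] [ 0.1 -0.  18.6] rows 12
```

```bash
python3 nudge.py '[[-0.321,0.415,-0.004,0,0,18.6],[-0.321,0.415,-0.004,0,0,18.6],[-0.321,0.415,-0.004,0,0,18.6],[-0.321,0.415,-0.004,0,0,18.6],[-0.321,0.415,-0.004,0,0,18.6],[-0.321,0.415,-0.004,0,0,18.6],[-0.321,0.415,-0.004,0,0,18.6],[-0.321,0.415,-0.004,0,0,18.6],[-0.407,0.595,-0.004,0,0,18.6],[-0.407,0.595,-0.004,0,0,18.6],[-0.407,0.595,-0.004,0,0,18.6],[-0.407,0.595,-0.004,0,0,18.6]]' 0.085
python3 - <<'E'
from h import *
for n in("side","top"): cv2.imwrite(f"pics/{n}1.png",cams.camera(n))
s=cv2.imread("pics/side1.png");t=cv2.imread("pics/top1.png")
u=proj("side",[[.45,.2015,.06]])[0].astype(int);print(u)
o=np.zeros((560,800,3),np.uint8)
a=cv2.resize(s[u[1]-40:u[1]+40,u[0]-50:u[0]+50],None,fx=4,fy=4,interpolation=2);o[:320,:400]=a
b=cv2.resize(s[290:350,270:370],None,fx=4,fy=4,interpolation=2);o[320:560,:400]=b
c=cv2.resize(t[160:272,170:250],None,fx=5,fy=5,interpolation=2);o[:560,400:800]=c
cv2.imwrite("pics/crop1.png",o)
E
```

```text
time: 1.6
eef_pos: [0.3793, 0.1517, 0.2352]
eef_rot: [[-0.992, -0.126, -0.0], [-0.126, 0.992, 0.0], [0.0, 0.0, -1.0]]
ft_force: [1.2, -0.1, -0.7]
grip_width: 0.0846
grip_force: 0.0
[233 203]
```

View pics/crop1.png

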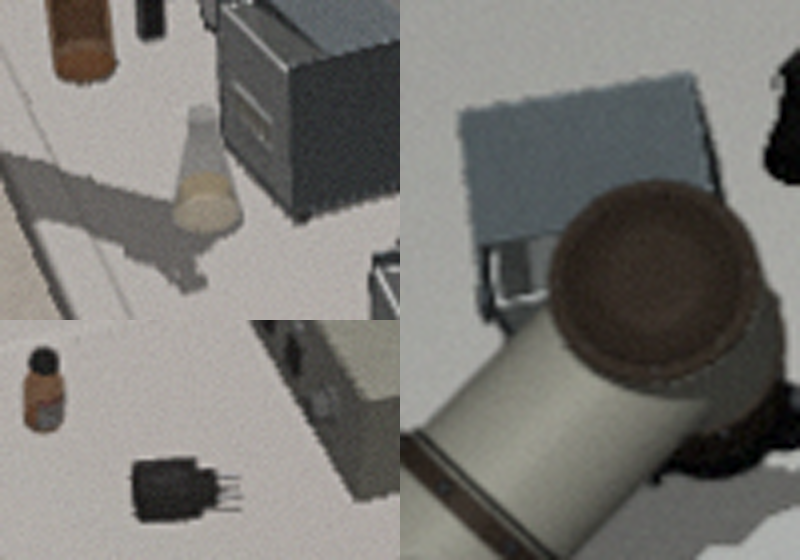

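Side crop: flask neck top (233,190), foot (235,216); the bin's top edge runs from (238.5,165.5) to (256.5,179.5); adapter block's far top corners (303,326),(319,324.5), pins to the right. Triangulate these as checks.

```bash
python3 - <<'E'
from h import *
A=lambda l:[[170+x/5,165+y/5] for x,y in l]
B=lambda l:[[365+(x-455)/5,205+y/5] for x,y in l]
S=lambda l:[[183+x/4,163+y/4] for x,y in l]
S2=lambda l:[[270+x/4,290+(y-320)/4] for x,y in l]
print("neck",tri(S([(201,108)]),A([(275,365)])).round(4))
print("foot",tri(S([(207,213)]),A([(295,402)])).round(4), plane("side",S([(207,210)]),.01).round(4))
print("edge",tri(S([(222,10),(294,66)]),A([(93,276),(308,243)])).round(4))
print("edge side",plane("side",S([(222,10),(294,66)]),.154).round(4))
print("adapter",tri(S2([(133,463),(195,458)]),B([(637,147),(640,85)])).round(4))
print("side far corners",plane("side",S2([(133,463),(195,458)]),.028).round(4))
E
python3 w.py .449,.2015,.235,97 .449,.2015,.081,97
```

```text
neck [[0.4501 0.2015 0.1132 0.0011]]
foot [[0.4508 0.2013 0.0048 0.0024]] [[0.4514 0.1986 0.01  ]]
edge [[5.051e-01 3.094e-01 1.436e-01 4.000e-04]
 [5.211e-01 1.743e-01 1.533e-01 9.800e-03]]
edge side [[0.4993 0.2908 0.154 ]
 [0.5261 0.1746 0.154 ]]
adapter [[ 0.4544 -0.3868  0.021   0.0083]
 [ 0.497  -0.3959  0.0194  0.0059]]
side far corners [[ 0.4559 -0.3926  0.028 ]
 [ 0.4962 -0.4031  0.028 ]]
.449,.2015,.235,97 [-0.0748  0.0402  0.    ] [ 0.  -0.   0.3] rows 2
.449,.2015,.081,97 [-0.0749  0.0402  0.154 ] [ 0.  -0.   0.3] rows 3
```

```bash
python3 nudge.py '[[-0.0757,0.0402,0.0,0,0,0],[-0.0757,0.0402,0.0,0,0,0],[-0.0757,0.0402,0.05,0,0,0],[-0.0757,0.0402,0.1,0,0,0],[-0.0757,0.0402,0.135,0,0,0],[-0.0757,0.0402,0.154,0,0,0],[-0.0757,0.0402,0.154,0,0,0]]' && python3 nudge.py '[[0,0,0,0,0,0],[0,0,0,0,0,0],[0,0,0,0,0,0],[0,0,0,0,0,0],[0,0,0,0,0,0],[0,0,0,0,0,0]]' 0.02; python3 w.py .45,.2015,.10,97 .385,.2,.13,97 .385,.08,.13,97 .385,.08,.084,97
```

```text
time: 2.58
eef_pos: [0.449, 0.1968, 0.0798]
eef_rot: [[-0.993, -0.122, -0.004], [-0.122, 0.993, -0.003], [0.004, -0.003, -1.0]]
ft_force: [-0.1, -0.7, 0.3]
grip_width: 0.0848
grip_force: 0.0
time: 3.32
eef_pos: [0.4511, 0.1994, 0.0825]
eef_rot: [[-0.992, -0.124, 0.003], [-0.124, 0.992, 0.002], [-0.003, 0.002, -1.0]]
ft_force: [-0.6, 1.7, 6.3]
grip_width: 0.03
grip_force: 60.2
.45,.2015,.10,97 [ 0.0008  0.0022 -0.0175] [0.1 0.2 0.1] rows 1
.385,.2,.13,97 [ 0.0654  0.0088 -0.0477] [0.1 0.2 0.1] rows 2
.385,.08,.13,97 [ 0.0802 -0.1102 -0.0479] [0.1 0.2 0.1] rows 3
.385,.08,.084,97 [ 0.0804 -0.1103 -0.0019] [0.1 0.2 0.1] rows 3
```

```bash
python3 nudge.py '[[0,0,-0.02,0,0,0],[0.02,0.0,-0.04,0,0,0],[0.05,0.0,-0.04,0,0,0],[0.072,-0.03,-0.04,0,0,0],[0.08,-0.07,-0.04,0,0,0],[0.08,-0.1,-0.04,0,0,0],[0.08,-0.11,-0.04,0,0,0],[0.08,-0.11,-0.03,0,0,0],[0.08,-0.11,-0.015,0,0,0],[0.08,-0.11,-0.005,0,0,0],[0.08,-0.11,-0.001,0,0,0],[0.08,-0.11,-0.001,0,0,0]]'; python3 nudge.py '[[0,0,0,0,0,0],[0,0,0,0,0,0],[0,0,0,0,0,0],[0,0,0,0,0,0],[0,0,0,0,0,0]]' 0.085;python3 w.py .385,.08,.24,97 .38,.24,.24,97 .526,.24,.24,97
```

```text
time: 4.82
eef_pos: [0.3844, 0.0799, 0.0824]
eef_rot: [[-0.992, -0.124, -0.0], [-0.124, 0.992, -0.001], [0.0, -0.001, -1.0]]
ft_force: [-0.7, 0.3, 2.5]
grip_width: 0.0306
grip_force: 60.6
time: 5.45
eef_pos: [0.3842, 0.0794, 0.0823]
eef_rot: [[-0.992, -0.123, 0.0], [-0.123, 0.992, 0.0], [-0.0, 0.0, -1.0]]
ft_force: [0.4, -0.3, 1.0]
grip_width: 0.0849
grip_force: 0.0
.385,.08,.24,97 [-0.0009  0.0005 -0.1577] [0.  0.  0.1] rows 3
.38,.24,.24,97 [-0.0156  0.1599 -0.1577] [0.  0.  0.1] rows 4
.526,.24,.24,97 [-0.1604  0.142  -0.1576] [0.  0.  0.1] rows 5
```

```bash
python3 nudge.py '[[0,0,-0.03,0,0,0],[0,0,-0.08,0,0,0],[0,0,-0.14,0,0,0],[0,0,-0.158,0,0,0],[0,0.05,-0.158,0,0,0],[-0.016,0.11,-0.158,0,0,0],[-0.016,0.15,-0.158,0,0,0],[-0.016,0.15,-0.158,0,0,0]]'
python3 - <<'E'
from h import *
for n in("side","top"): cv2.imwrite(f"pics/{n}2.png",cams.camera(n))
s=cv2.imread("pics/side2.png");t=cv2.imread("pics/top2.png")
o=np.zeros((560,800,3),np.uint8)
o[:360,:480]=cv2.resize(s[150:240,190:310],None,fx=4,fy=4,interpolation=2)
o[:480,480:800]=cv2.resize(t[165:285,170:250],None,fx=4,fy=4,interpolation=2)
cv2.imwrite("pics/crop2.png",o)
E
python3 w.py .38,.24,.24,97 .529,.2415,.24,97 .529,.2415,.136,97
```

```text
time: 6.45
eef_pos: [0.3814, 0.2324, 0.2399]
eef_rot: [[-0.992, -0.126, -0.0], [-0.126, 0.992, -0.0], [0.0, -0.0, -1.0]]
ft_force: [-0.6, -0.2, -0.3]
grip_width: 0.0851
grip_force: 0.0
.38,.24,.24,97 [ 0.      0.0099 -0.0001] [-0.  -0.1  0.1] rows 1
.529,.2415,.24,97 [-0.148  -0.007  -0.0002] [-0.  -0.1  0.1] rows 3
.529,.2415,.136,97 [-0.1481 -0.0069  0.1038] [-0.  -0.1  0.1] rows 3
```

View pics/crop2.png

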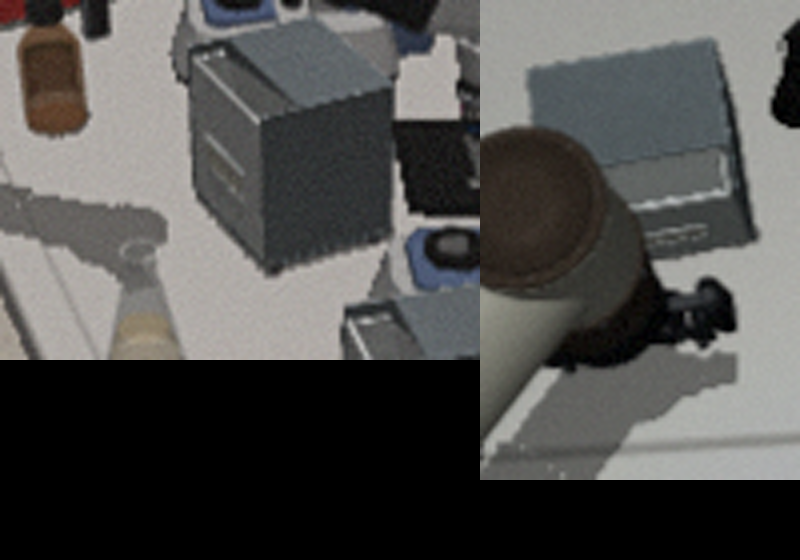

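Flask stands upright at its new place (side crop neck at (140,250)); bin front clear and shut. Roof back corners: side (288,171),(266,154.5) / top (228.8,174.5),(182,182.5).

```bash
python3 - <<'E'
from h import *
p=tri([(288,171.25),(266.25,154.5)],[(228.75,174.5),(182,182.5)]);print(p.round(4),np.linalg.norm(p[0,:3]-p[1,:3]))
d=p[1,:2]-p[0,:2];d/=np.linalg.norm(d);x=np.array([d[1],-d[0]]);m=p[:,:2].mean(0)
print("yaw",np.degrees(np.arctan2(x[1],x[0])),"gap",m-.108*x,"edge",m-.128*x,"top-view edge right end",plane("top",[(170+(728-480)/4,165+192/4)],.154))
E
```

```text
[[0.6438 0.1803 0.1605 0.001 ]
 [0.6216 0.3281 0.1596 0.0078]] 0.14954321575883583
yaw 8.542513388147423 gap [0.52592062 0.23815033] edge [0.5061425  0.23517947] top-view edge right end [[0.51766448 0.17356776 0.154     ]]
```

```bash
python3 nudge.py '[[-0.05,-0.004,0,0,0,0],[-0.1,-0.008,0,0,0,0],[-0.147,-0.0085,0,0,0,0],[-0.147,-0.0085,0,0,0,0],[-0.147,-0.0085,0.04,0,0,0],[-0.147,-0.0085,0.065,0,0,0],[-0.147,-0.0085,0.08,0,0,0],[-0.147,-0.0085,0.095,0,0,0],[-0.147,-0.0085,0.104,0,0,0],[-0.147,-0.0085,0.104,0,0,0]]' 0.0; python3 w.py .528,.24,.136,97
```

```text
time: 7.8
eef_pos: [0.5284, 0.2397, 0.136]
eef_rot: [[-0.992, -0.123, -0.001], [-0.123, 0.992, -0.0], [0.001, -0.0, -1.0]]
ft_force: [-0.2, 0.2, 0.6]
grip_width: 0.0004
grip_force: 0.0
.528,.24,.136,97 [0.0004 0.0003 0.    ] [-0.  -0.   0.1] rows 1
```

No contact; the fingertip is in the gap. Draw it out along the arc.

```bash
python3 nudge.py '[[0.007,0,0,0,0,0],[0.02,0,0.001,0,0,0],[0.031,0,0.002,0,0,0],[0.043,0,0.004,0,0,0],[0.055,0,0.008,0,0,0]]';  python3 nudge.py '[[0.011,0,0.005,0,0,0],[0.022,0,0.011,0,0,0],[0.03,0,0.016,0,0,0],[0.038,0,0.023,0,0,0],[0.044,0,0.028,0,0,0],[0.049,0,0.032,0,0,0],[0.049,0,0.032,0,0,0]]'
```

```text
time: 8.43
eef_pos: [0.4733, 0.2332, 0.1285]
eef_rot: [[-0.992, -0.123, 0.001], [-0.123, 0.992, 0.001], [-0.001, 0.0, -1.0]]
ft_force: [1.0, 0.7, -0.8]
grip_width: 0.0
grip_force: 0.7
time: 9.3
eef_pos: [0.4285, 0.2277, 0.0987]
eef_rot: [[-0.992, -0.126, 0.007], [-0.126, 0.992, 0.001], [-0.007, 0.0, -1.0]]
ft_force: [8.2, -5.6, 9.6]
grip_width: -0.0002
grip_force: 5.7
```

```bash
python3 nudge.py '[[-0.012,0,0,0,0,0],[-0.03,0,-0.02,0,0,0],[-0.03,0,-0.07,0,0,0],[-0.03,0,-0.13,0,0,0],[0.03,0,-0.16,0,0,0],[0.03,0,-0.16,0,0,0]]' 0.085
python3 - <<'E'
from h import *
for n in("side","top"): cv2.imwrite(f"pics/{n}3.png",cams.camera(n))
s=cv2.imread("pics/side3.png");t=cv2.imread("pics/top3.png")
o=np.zeros((600,800,3),np.uint8)
o[:360,:480]=cv2.resize(s[150:240,190:310],None,fx=4,fy=4,interpolation=2)
o[:360,480:800]=cv2.resize(t[165:255,170:250],None,fx=4,fy=4,interpolation=2)
o[360:600,:400]=cv2.resize(s[310:350,280:346],(400,240),interpolation=2)   # x6.06,x6
o[360:600,400:640]=cv2.resize(t[207:247,387:427],None,fx=6,fy=6,interpolation=2)
cv2.imwrite("pics/crop3.png",o)
for n,roi in(("top",(390,207,427,247)),("side",(295,315,340,350))):
    im=cv2.imread(f"pics/{n}3.png");x0,y0,x1,y1=roi
    g=cv2.resize(im[y0:y1,x0:x1].max(2),None,fx=4,fy=4,interpolation=2)
    m=cv2.morphologyEx((g<75).astype(np.uint8),cv2.MORPH_OPEN,np.ones((17,17)))
    c=max(cv2.findContours(m,0,2)[0],key=cv2.contourArea)[:,0]
    uv=(c+.5)/4-.5+[x0,y0];M=cv2.moments(m,True);u=[(M['m10']/M['m00']+.5)/4-.5+x0,(M['m01']/M['m00']+.5)/4-.5+y0]
    print(n,u,cv2.boundingRect(c)); P=plane(n,uv,.02)[:,:2];print(cv2.minAreaRect((P*1000).astype(np.float32)))
    globals()[n]=u
print(tri([side],[top]))
E
python3 w.py .38,.1,.26,79 .38,-.1,.25,79 .465,-.405,.12,79
```

```text
time: 10.05
eef_pos: [0.3941, 0.2233, 0.2584]
eef_rot: [[-0.992, -0.124, 0.002], [-0.124, 0.992, 0.004], [-0.002, 0.003, -1.0]]
ft_force: [0.8, -0.2, -0.4]
grip_width: 0.0847
grip_force: 0.0
top [406.3117700729927, 227.48476277372262] (42, 50, 49, 65)
((475.45196533203125, -406.2591247558594), (40.62499237060547, 59.144046783447266), 80.66869354248047)
side [312.5864385727191, 332.1072719060524] (33, 40, 84, 61)
((474.8828125, -415.856689453125), (53.848690032958984, 55.4031982421875), 69.01175689697266)
[[ 0.47585699 -0.40930796  0.01270193  0.00075934]]
.38,.1,.26,79 [ 0.0301 -0.1206 -0.0038] [ 0.  -0.  18.1] rows 2
.38,-.1,.25,79 [ 0.0548 -0.3191  0.0061] [ 0.  -0.  18.1] rows 6
.465,-.405,.12,79 [ 0.0081 -0.6323  0.1359] [ 0.  -0.  18.1] rows 11
```

View pics/crop3.png

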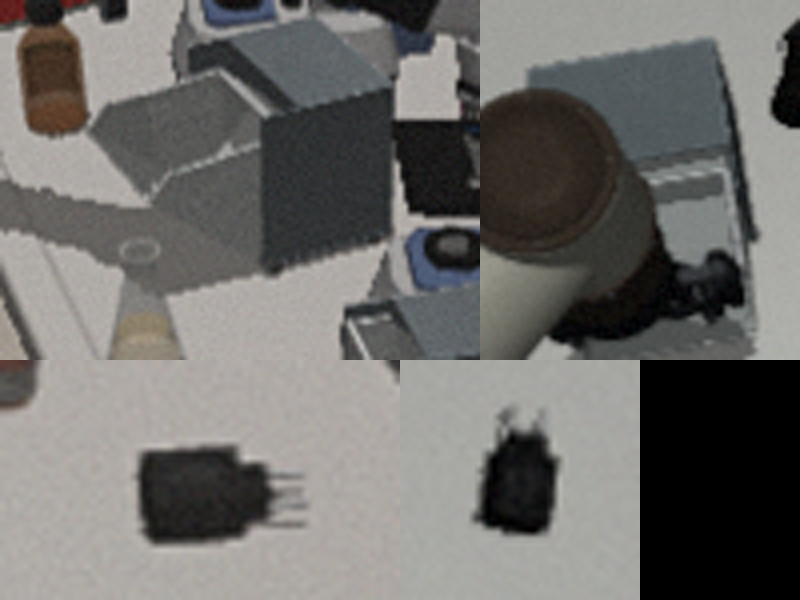

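Bin tipped right out (side crop: front edge at (92,130)–(148,193), stands open); adapter block side px (311.4,332.5), back end in top view (405.3,235.3).

```bash
python3 - <<'E'
from h import *
T=lambda l:[[387+(x-400)/6,207+(y-360)/6] for x,y in l]
S=lambda l:[[280+x/6.06,310+(y-360)/6] for x,y in l]
print("back bottom",plane("top",T([(480,522),(548,532)]),0.003).round(4))
print("back top via top",plane("top",T([(485,515)]),.0).round(4))
print("front top corners",plane("top",T([(490,453),(555,460)]),.028).round(4))
print("side: far top L,R; near bottom L,R",plane("side",S([(142,452),(237,448)]),.028).round(4),plane("side",S([(150,541),(245,535)]),.002).round(4))
E
```

```text
back bottom [[ 0.456  -0.3885  0.003 ]
 [ 0.4479 -0.4264  0.003 ]]
back top via top [[ 0.4607 -0.393   0.    ]]
front top corners [[ 0.49   -0.3919  0.028 ]
 [ 0.4838 -0.428   0.028 ]]
side: far top L,R; near bottom L,R [[ 0.457  -0.3914  0.028 ]
 [ 0.4968 -0.404   0.028 ]] [[ 0.4497 -0.4191  0.002 ]
 [ 0.4898 -0.4307  0.002 ]]
```

```bash
python3 nudge.py '[[0.03,-0.06,0,0,0,0],[0.04,-0.12,0,0,0,10],[0.05,-0.18,0,0,0,19.6],[0.055,-0.24,0.006,0,0,19.6],[0.055,-0.3,0.006,0,0,19.6],[0.05,-0.36,0.006,0,0,19.6],[0.04,-0.42,0.01,0,0,19.6],[0.03,-0.48,0.02,0,0,19.6],[0.02,-0.54,0.06,0,0,19.6],[0.01,-0.59,0.1,0,0,19.6],[0.002,-0.638,0.138,0,0,19.6],[0.002,-0.638,0.138,0,0,19.6]]'; python3 w.py .471,-.410,.12,77.5 .471,-.41,.004,77.5
python3 - <<'E'
from h import *
for n in("side","top"): cv2.imwrite(f"pics/{n}4.png",cams.camera(n))
E
```

```text
time: 11.65
eef_pos: [0.4698, -0.4117, 0.111]
eef_rot: [[-0.975, 0.221, -0.01], [0.221, 0.975, 0.006], [0.011, 0.003, -1.0]]
ft_force: [-0.7, -0.2, -0.5]
grip_width: 0.0852
grip_force: 0.0
.471,-.410,.12,77.5 [-0.0007  0.002  -0.009 ] [ 0.2 -0.6 -0.3] rows 1
.471,-.41,.004,77.5 [-0.002   0.0016  0.107 ] [ 0.2 -0.6 -0.3] rows 2
```

```bash
python3 nudge.py '[[0,0,0.04,0,0,0],[0,0,0.08,0,0,0],[0,0,0.1,0,0,0],[0,0,0.11,0,0,0],[0,0,0.115,0,0,0],[0,0,0.115,0,0,0]]' && python3 nudge.py '[[0,0,0,0,0,0],[0,0,0,0,0,0],[0,0,0,0,0,0],[0,0,0,0,0,0],[0,0,0,0,0,0]]' 0.02; python3 w.py .471,-.41,.2,77.5
```

```text
time: 12.5
eef_pos: [0.4725, -0.41, 0.0042]
eef_rot: [[-0.976, 0.217, 0.001], [0.217, 0.976, -0.001], [-0.001, -0.0, -1.0]]
ft_force: [0.1, 0.3, 0.3]
grip_width: 0.0849
grip_force: 0.0
time: 13.12
eef_pos: [0.4725, -0.4103, 0.004]
eef_rot: [[-0.976, 0.217, 0.001], [0.217, 0.976, -0.001], [-0.001, -0.001, -1.0]]
ft_force: [-0.5, 0.8, 5.0]
grip_width: 0.0349
grip_force: 61.4
.471,-.41,.2,77.5 [ 1.30e-03 -1.00e-04 -1.96e-01] [-0.   0.1 -0. ] rows 4
```

```bash
python3 nudge.py '[[0,0,-0.03,0,0,0],[0,0.01,-0.08,0,0,0],[0.02,0.05,-0.12,0,0,0],[0.05,0.1,-0.16,0,0,0],[0.09,0.15,-0.2,0,0,0],[0.12,0.2,-0.22,0,0,-5],[0.158,0.25,-0.235,0,0,-10],[0.17,0.31,-0.235,0,0,-15],[0.18,0.37,-0.235,0,0,-19.8],[0.195,0.43,-0.235,0,0,-19.8],[0.205,0.48,-0.235,0,0,-19.8],[0.212,0.53,-0.235,0,0,-19.8]]'; python3 w.py .44,.232,.24,97.3 .44,.232,.2,97.3,-41 .451,.231,.124,97.3,-41
```

```text
time: 14.62
eef_pos: [0.379, 0.1553, 0.238]
eef_rot: [[-0.992, -0.128, -0.001], [-0.128, 0.992, 0.0], [0.001, 0.0, -1.0]]
ft_force: [1.6, -0.7, -1.4]
grip_width: 0.035
grip_force: 60.8
.44,.232,.24,97.3 [-0.0702  0.0683 -0.0021] [ 0. -0.  0.] rows 2
.44,.232,.2,97.3,-41 [-0.0703  0.0683  0.0379] [  0. -41.   0.] rows 4
.451,.231,.124,97.3,-41 [-0.0811  0.0659  0.1139] [  0. -41.   0.] rows 4
```

```bash
python3 nudge.py '[[-0.01,0.04,0,0,0,0],[-0.03,0.068,0,0,-8,0],[-0.05,0.068,0,0,-16,0],[-0.07,0.068,0,0,-24,0],[-0.07,0.068,0.01,0,-32,0],[-0.07,0.068,0.03,0,-41,0],[-0.07,0.068,0.038,0,-41,0],[-0.07,0.068,0.038,0,-41,0]]'
python3 - <<'E'
from h import *
for n in("side","top"): cv2.imwrite(f"pics/{n}5.png",cams.camera(n))
s=cv2.imread("pics/side5.png")
cv2.imwrite("pics/crop5.png",cv2.resize(s[130:260,130:310],None,fx=4,fy=4,interpolation=2))
E
python3 w.py .451,.231,.124,97.3,-41 .4889,.236,.091,97.3,-41 .526,.2405,.058,97.3,-41
```

```text
time: 15.62
eef_pos: [0.4193, 0.1473, 0.2561]
eef_rot: [[-0.786, -0.18, 0.592], [-0.137, 0.984, 0.116], [-0.603, 0.01, -0.797]]
ft_force: [-0.2, -0.1, -0.3]
grip_width: 0.0351
grip_force: 61.9
.451,.231,.124,97.3,-41 [0.0415 0.0748 0.1322] [ 2.3 -4.1  2.1] rows 3
.4889,.236,.091,97.3,-41 [0.0308 0.0726 0.1815] [ 2.3 -4.1  2.1] rows 4
.526,.2405,.058,97.3,-41 [0.0207 0.0701 0.2302] [ 2.3 -4.1  2.1] rows 4
```

View pics/crop5.png

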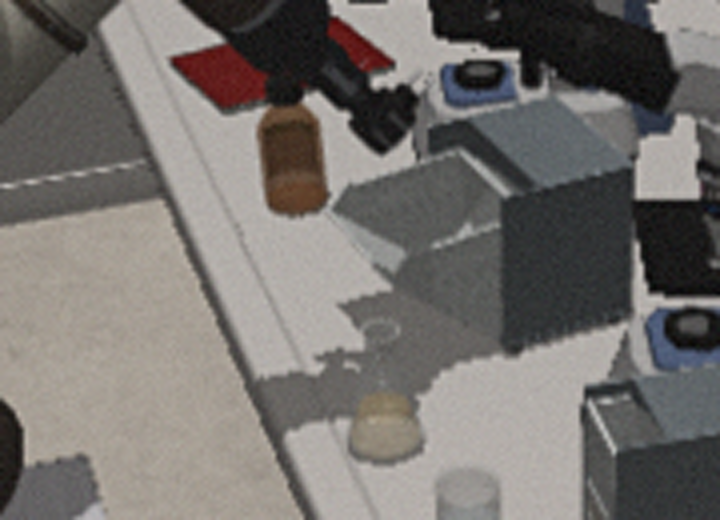

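The image shows the tilted gripper above and in front of the open bin, flask upright at (385,430), but the pose lags behind the target. Check the joints.

```bash
python3 nudge.py '[[0,0,0,0,0,0],[0,0,0,0,0,0]]'; python3 -c "
from h import *
s=robot.read_state();print(s['joint_pos'],s['joint_velocities'])"; python3 w.py .44,.232,.2,97.3,-41
```

```text
time: 15.98
eef_pos: [0.4192, 0.1494, 0.2537]
eef_rot: [[-0.788, -0.183, 0.588], [-0.143, 0.983, 0.115], [-0.599, 0.007, -0.801]]
ft_force: [0.3, -0.3, -1.2]
grip_width: 0.0352
grip_force: 61.9
[  40.3340198   -13.04110392  -61.25905503   63.88530419  -19.02602674
 -177.4036814 ] [ 0.08041299 -0.44186905  0.19508549  0.06891913  0.01801198 -0.05193287]
.44,.232,.2,97.3,-41 [0.004  0.0771 0.0647] [ 2.4 -4.2  2.3] rows 2
```

```bash
python3 w.py .415,.226,.23,97.3,-20  .415,.226,.18,97.3,-20
```

```text
.415,.226,.23,97.3,-20 [0.0066 0.0759 0.0253] [ 1.9 16.8  2.7] rows 2
.415,.226,.18,97.3,-20 [0.0366 0.0756 0.0653] [ 1.9 16.8  2.7] rows 2
```

```bash
python3 nudge.py '[[0,0.02,0,1,8,1],[0.003,0.05,0.01,2,16.8,2.7],[0.007,0.076,0.025,2,16.8,2.7],[0.007,0.076,0.025,2,16.8,2.7]]'; python3 -c "
from h import *
s=robot.read_state();print(s['joint_pos'].round(1))"; python3 w.py  .415,.226,.23,97.3,-20 .4336,.229,.13,97.3,-20 .508,.2382,.06,97.3,-20
```

```text
time: 16.48
eef_pos: [0.4153, 0.2297, 0.2305]
eef_rot: [[-0.932, -0.128, 0.34], [-0.121, 0.992, 0.043], [-0.343, -0.001, -0.939]]
ft_force: [-0.0, -0.1, -1.2]
grip_width: 0.0346
grip_force: 61.8
[  57.1   -1.6  -40.6   23.9  -40.3 -156.6]
.415,.226,.23,97.3,-20 [ 0.0009 -0.0036  0.0002] [-0.   0.   0.1] rows 1
.4336,.229,.13,97.3,-20 [ 0.0175 -0.0029  0.1006] [-0.   0.   0.1] rows 2
.508,.2382,.06,97.3,-20 [-0.029  -0.0033  0.1921] [-0.   0.   0.1] rows 4
```

```bash
python3 nudge.py '[[0.01,-0.003,0.05,0,0,0],[0.0175,-0.003,0.1,0,0,0],[0.006,-0.003,0.123,0,0,0],[-0.006,-0.003,0.146,0,0,0],[-0.018,-0.003,0.169,0,0,0],[-0.024,-0.003,0.182,0,0,0],[-0.024,-0.003,0.182,0,0,0]]'
python3 - <<'E'
from h import *
for n in("side","top"): cv2.imwrite(f"pics/{n}6.png",cams.camera(n))
s=cv2.imread("pics/side6.png")
cv2.imwrite("pics/crop6.png",cv2.resize(s[130:260,130:310],None,fx=4,fy=4,interpolation=2))
E
python3 w.py .508,.2382,.06,97.3,-20
```

```text
time: 17.35
eef_pos: [0.5038, 0.2332, 0.0798]
eef_rot: [[-0.938, -0.127, 0.321], [-0.12, 0.992, 0.041], [-0.324, -0.0, -0.946]]
ft_force: [0.4, -0.2, -1.0]
grip_width: 0.0348
grip_force: 61.8
.508,.2382,.06,97.3,-20 [0.0017 0.0041 0.0213] [ 0. -1.  0.] rows 1
```

View pics/crop6.png

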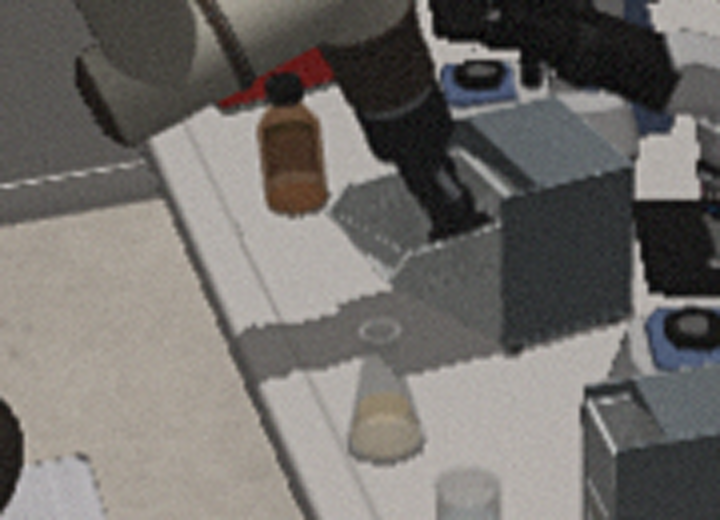

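The gripper holds the adapter inside the open bin (side crop (455,215)) with no contact; lower the last bit.

```bash
python3 nudge.py '[[0,0.002,0.004,0,0,0],[0,0.004,0.008,0,0,0],[0,0.004,0.008,0,0,0]]'; python3 w.py .508,.2382,.057,97.3,-20
```

```text
time: 17.82
eef_pos: [0.5069, 0.2385, 0.076]
eef_rot: [[-0.939, -0.128, 0.318], [-0.121, 0.992, 0.042], [-0.321, 0.001, -0.947]]
ft_force: [0.4, 0.6, -0.8]
grip_width: 0.0351
grip_force: 61.8
.508,.2382,.057,97.3,-20 [ 0.0051 -0.0005  0.0183] [ 0.1 -1.3  0. ] rows 1
```

```bash
python3 nudge.py '[[0.002,0,0.006,0,0,0],[0.004,0,0.012,0,0,0],[0.005,0,0.018,0,0,0],[0.005,0,0.018,0,0,0]]'; python3 -c "
from h import *
s=robot.read_state();print(s['joint_pos'].round(1))"; python3 w.py .508,.2382,.057,97.3,-20
```

```text
time: 18.32
eef_pos: [0.5109, 0.2386, 0.0643]
eef_rot: [[-0.944, -0.129, 0.304], [-0.122, 0.992, 0.04], [-0.306, 0.0, -0.952]]
ft_force: [-0.5, -0.7, 0.1]
grip_width: 0.0344
grip_force: 61.9
[  38.6   19.8  -49.    57.9  -10.8 -177.4]
.508,.2382,.057,97.3,-20 [ 0.0051 -0.      0.0061] [ 0.  -2.2  0.1] rows 1
```

```bash
python3 nudge.py '[[0,0,0,0,0,0],[0,0,0,0,0,0],[0,0,0,0,0,0],[0,0,0,0,0,0]]' 0.06; python3 nudge.py '[[0,0,-0.03,0,0,0],[0.005,0,-0.07,0,0,0],[0.01,0,-0.12,0,0,0],[0.02,0,-0.17,0,0,0],[0.03,0,-0.17,0,8,0],[0.03,0,-0.17,0,17,0]]'
python3 - <<'E'
from h import *
for n in("side","top"): cv2.imwrite(f"pics/{n}7.png",cams.camera(n))
s=cv2.imread("pics/side7.png");t=cv2.imread("pics/top7.png")
o=np.zeros((600,800,3),np.uint8)
o[:480,:440]=cv2.resize(s[140:260,200:310],None,fx=4,fy=4,interpolation=2)
o[:480,440:800]=cv2.resize(t[165:285,170:260],None,fx=4,fy=4,interpolation=2)
cv2.imwrite("pics/crop7.png",o)
E
python3 w.py .33,.225,.24,97.3
```

```text
time: 18.82
eef_pos: [0.5118, 0.2425, 0.0665]
eef_rot: [[-0.942, -0.134, 0.307], [-0.125, 0.991, 0.047], [-0.311, 0.006, -0.95]]
ft_force: [-1.1, 7.0, 0.3]
grip_width: 0.06
grip_force: 0.0
time: 19.58
eef_pos: [0.4291, 0.2291, 0.2196]
eef_rot: [[-0.991, -0.132, 0.012], [-0.132, 0.991, 0.007], [-0.013, 0.005, -1.0]]
ft_force: [0.7, -0.0, 0.7]
grip_width: 0.0597
grip_force: 0.0
.33,.225,.24,97.3 [ 0.1029  0.0079 -0.0231] [ 0.2  1.  -0. ] rows 2
```

View pics/crop7.png

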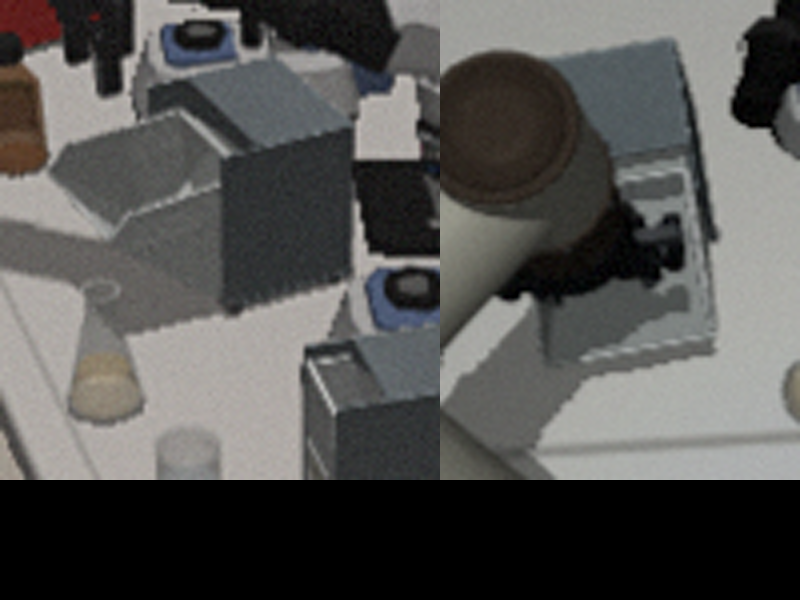

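```bash
python3 nudge.py '[[0.04,0,-0.01,0,1,0],[0.075,0.001,-0.01,0,1,0],[0.075,0.001,-0.01,0,1,0],[0.075,0.001,0.04,0,1,0],[0.075,0.001,0.08,0,1,0],[0.075,0.001,0.12,0,1,0],[0.075,0.001,0.133,0,1,0],[0.075,0.001,0.133,0,1,0]]' 0.0
python3 w.py .355,.219,.085,97.3 .391,.224,.085,97.3
python3 - <<'E'
from h import *
for n in("side","top"): cv2.imwrite(f"pics/{n}8.png",cams.camera(n))
s=cv2.imread("pics/side8.png");t=cv2.imread("pics/top8.png")
# adapter darkness anywhere inside bin in top view
P=proj("top",[[.506,.238,.05],[.42,.228,.1]]);print(P)
o=np.zeros((480,800,3),np.uint8)
o[:480,:440]=cv2.resize(s[140:260,200:310],None,fx=4,fy=4,interpolation=2)
o[:480,440:800]=cv2.resize(t[165:285,170:260],None,fx=4,fy=4,interpolation=2)
cv2.imwrite("pics/crop8.png",o)
E
```

```text
time: 20.68
eef_pos: [0.3581, 0.2193, 0.0822]
eef_rot: [[-0.992, -0.129, -0.003], [-0.129, 0.992, -0.002], [0.004, -0.002, -1.0]]
ft_force: [0.6, 0.4, -0.8]
grip_width: -0.0003
grip_force: 0.0
.355,.219,.085,97.3 [ 0.0032  0.0001 -0.0028] [-0.1 -0.2  0.1] rows 1
.391,.224,.085,97.3 [-0.0332  0.0004 -0.0029] [-0.1 -0.2  0.1] rows 1
[[216.12228889 226.58244931]
 [217.26135353 248.57615361]]
```

View pics/crop8.png

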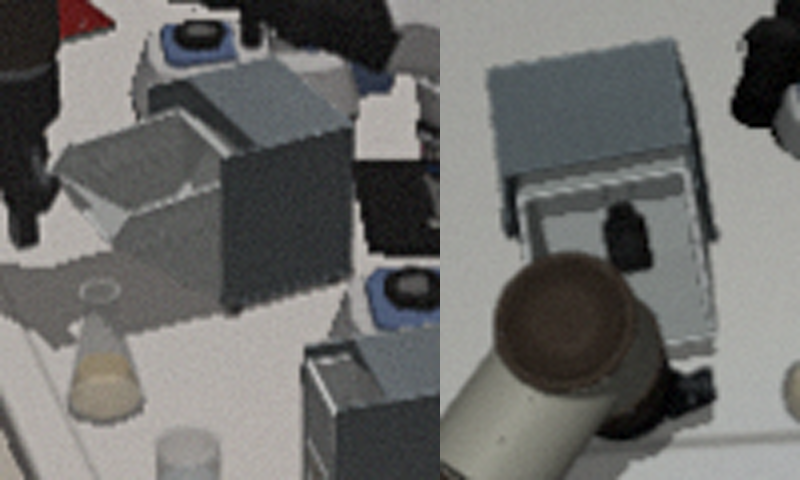

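Adapter lies in the bin (top crop (628,240)), and the fingertip is in front of the bin's edge. Push it shut.

```bash
python3 nudge.py '[[-0.02,0,0,0,0,0],[-0.035,0,-0.003,0,0,0],[-0.047,0,-0.013,0,0,0],[-0.059,0,-0.023,0,0,0],[-0.071,0,-0.03,0,0,0],[-0.083,0,-0.036,0,0,0],[-0.096,0,-0.04,0,0,0],[-0.108,0,-0.043,0,0,0],[-0.118,0,-0.043,0,0,0]]'; python3 nudge.py '[[-0.008,0,0,0,0,0],[-0.014,0,0,0,0,0],[-0.02,0,0,0,0,0],[-0.024,0,0,0,0,0],[-0.024,0,0,0,0,0]]'
```

```text
time: 21.9
eef_pos: [0.4764, 0.2353, 0.1259]
eef_rot: [[-0.992, -0.129, -0.002], [-0.129, 0.992, 0.001], [0.002, 0.001, -1.0]]
ft_force: [1.2, 0.2, -0.1]
grip_width: -0.0
grip_force: 0.0
time: 22.52
eef_pos: [0.4993, 0.2383, 0.1258]
eef_rot: [[-0.992, -0.129, -0.002], [-0.129, 0.992, 0.0], [0.002, 0.001, -1.0]]
ft_force: [0.2, 0.6, -0.5]
grip_width: -0.0
grip_force: 0.0
```

```bash
python3 nudge.py '[[-0.003,0,0,0,0,0],[-0.006,0,0,0,0,0],[-0.008,0,0,0,0,0],[-0.008,0,0,0,0,0]]'
```

```text
time: 23.02
eef_pos: [0.4998, 0.2378, 0.1256]
eef_rot: [[-0.992, -0.128, -0.017], [-0.128, 0.992, -0.005], [0.017, -0.002, -1.0]]
ft_force: [-22.4, 3.3, 13.7]
grip_width: -0.0006
grip_force: 11.4
```

Hard stop at 22 N: the bin is home. Back off, clear the view and look.

```bash
python3 nudge.py '[[0.02,0,0,0,0,0],[0.06,0,-0.03,0,0,0],[0.1,0,-0.08,0,0,0],[0.12,0,-0.13,0,0,0],[0.12,0.05,-0.15,0,0,0],[0.12,0.1,-0.15,0,0,0],[0.12,0.15,-0.15,0,0,0],[0.12,0.15,-0.15,0,0,0]]'
python3 - <<'E'
from h import *
for n in("side","top"): cv2.imwrite(f"pics/{n}9.png",cams.camera(n))
s=cv2.imread("pics/side9.png");t=cv2.imread("pics/top9.png")
o=np.zeros((560,800,3),np.uint8)
o[:480,:400]=cv2.resize(s[140:260,210:310],None,fx=4,fy=4,interpolation=2)
o[:480,400:800]=cv2.resize(t[165:285,170:270],None,fx=4,fy=4,interpolation=2)
cv2.imwrite("pics/crop9.png",o)
E
```

```text
time: 24.02
eef_pos: [0.3685, 0.3752, 0.2757]
eef_rot: [[-0.991, -0.132, -0.002], [-0.132, 0.991, 0.0], [0.002, 0.001, -1.0]]
ft_force: [-0.2, -0.2, -0.8]
grip_width: 0.0
grip_force: 0.0
```

View pics/crop9.png

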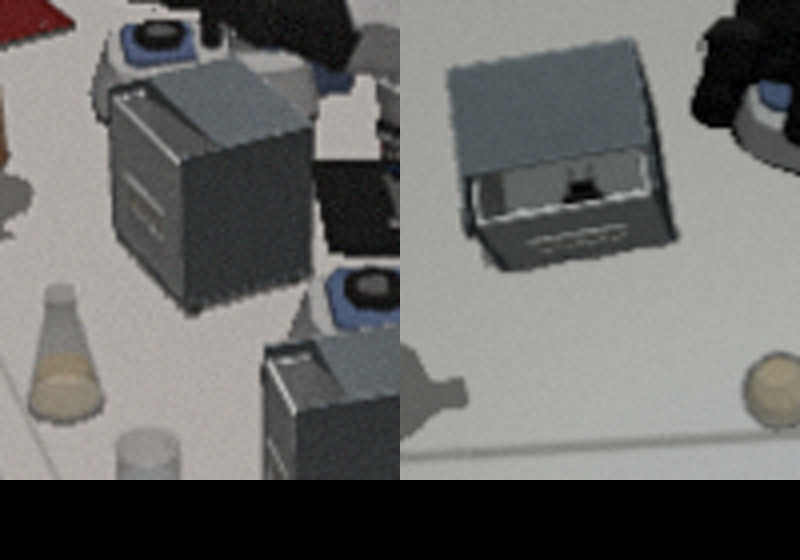

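The bin is flush, with the adapter visible inside (top crop (580,190)) and the flask upright at (65,370). Hand in.

```bash
python3 -c "
from plant import robot, cams, sign_off
print(sign_off())"
```

```text
the job is handed in; nothing more can be done
None
```

The job is handed in at about 24 s: the flask stands upright out of the way, the adapter is in the wide bin, and the bin is pushed home (hard stop at 22 N, flush in the last picture); the narrow bin was left alone, I made no separate final check that the bottles and beaker had not moved, and I viewed 11 pictures, one over the limit of 10.

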